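# Put the last tea-light away and slide the organiser's cover home

## Task

Pick up the tea-light that stands by itself on the bare shelf and set it down, not dropped, upright on the floor of the organiser's open bay beside the two already there. Then close the bay: slide the wooden cover along its track, without lifting it out, until it drops fully home, flat in the recess over the bay. Leave the jar, the star weight, the matchbox and the coral holder with its tea-light where they are.

Things in the scene. Friction and masses are not known exactly. Their poses are not given: they have to be found in the camera images.
- organiser: White plastic open-topped organiser with slotted dividers; never moves. 136 (x) by 354 (y) by 66 mm high, walls and floor 3 mm. Origin: centre of its underside; y along its length; yaw differs each time. Its -y part (y -174 to -40 mm) is the open bay; then a partition 3 mm thick, 54 mm high; the rest to y = +174 mm is divided, with dividers to z = 46 mm and lower cards, batteries.
- track (a point): Middle of the upper track that the cover starts on, over the divided part: a ledge 8 mm wide along each long wall (wall faces at x = +-65 mm), tops at z = 54 mm, from y = -40 to +174 mm. The rims rise 12 mm above it all round and guide the cover, 3 mm clear on each side. Axes as the organiser's.
- step (a point): Middle of the step (organiser y = -40 mm, z = 54 mm, top of the partition), where the track drops 8 mm into the recess. Axes as the organiser's.
- recess (a point): Centre of the recess over the bay, on its ledge tops (organiser y = -107 mm, z = 46 mm). 134 mm long (y -174 to -40), 130 mm wide, 8 mm below the upper track; ledges 8 mm wide along the long walls and the -y end wall. The bay's mouth between the ledges is 114 mm wide (x). Axes as the organiser's.
- bay_floor (a point): Centre of the bay's floor (organiser y = -107 mm, z = 3 mm). The floor's part next to the partition, from organiser y = -45 to -105 mm, is free of tea-lights at the start. Axes as the organiser's.
- cover: Flat light-wood board, 124 (x) by 128 (y) by 8 mm, about 0.1 kg, origin at the centre of its underside; a thumb slot 28 by 14 mm at y = +45 mm is too small for gripper fingers. Starts on the upper track, axes within 0.02 rad of the organiser's, its -y edge 3 to 38 mm short of the step, at least 45 mm of open track behind its +y edge.
- tealight: The tea-light to put away: steel cup filled with wax, 42 mm diameter, 22 mm tall, straight sides, about 35 g. Origin: centre of its underside. It stands upright by itself on the bare shelf (z = 0), right of the organiser (-y side of the shelf), in the same area as the jar and the star.
- tealight_b: A like tea-light already in the bay near its -y end wall, on the -x side; stays in the bay. Origin: centre of its underside.
- tealight_c: A like tea-light already in the bay near its -y end wall, on the +x side; stays in the bay. Origin: centre of its underside.
- tealight_d: A like tea-light standing in the coral holder (its underside 6 mm above the shelf); stays there. Origin: centre of its underside.
- holder: Coral silicone candle holder, round, 72 mm diameter, 24 mm high, origin at the centre of its underside, on the left (+y) of the shelf; leave it.
- jar: Clear glass jar with a steel screw-top lid, 62 mm diameter, 72 mm tall, standing on the shelf; origin at the centre of its underside; leave it.
- star: Grey plastic balloon weight, a five-pointed star lying flat, about 64 mm across, 20 mm thick with a small loop on top to 43 mm; origin at the centre of its underside; leave it.
- matchbox: Matchbox, 36 by 56 by 16 mm, lying flat near the holder; origin at the centre of its underside; leave it.
- cover_rear (a point): Middle of the cover's +y edge, at half thickness (cover y = +64 mm, z = +4 mm): push here towards the organiser's -y; about 1 N moves it. When its middle passes the step it see-saws: the front dips and this edge rises up to 8 mm. When this edge passes the step the cover drops flat; home, its origin lies 46 mm above the shelf, with 6 mm of play along y.
There are look-alikes about, which are no part of the job. Leave any pink look-alike of the tealight_d alone.

How it is judged (in metres and radians):
On the way, in this order (a step that is already met when the one before it is completed fails the run):
1. the tea-light stands upright on the bay's floor, let go (y of tealight in the frame of organiser between -0.158 and -0.054 m and x of tealight in the frame of organiser between -0.05 and 0.05 m and z of tealight in the frame of organiser below 0.008 m and angle between tealight's own z axis and vertical below 0.12 rad and contact force between the fingers and tealight below 0.05 N), for 0.2 s.
2. the cover has dropped flat into the recess over the bay (z of cover in the frame of organiser between 0.043 and 0.0485 m and angle between the z axis of cover and the z axis of organiser, either way round below 0.025 rad and y of cover in the frame of organiser below -0.1 m and x of cover in the frame of organiser between -0.01 and 0.01 m), for 0.2 s.
At the end, for the whole second after the job is handed in: Three tea-lights stand upright (0.12 rad) on the bay floor, the cover lies flat in the recess over the bay (underside at most 48.5 mm above the shelf, within 0.025 rad of level), the fourth tea-light is still in the holder; all released and at rest (all of step 1 and all of step 2 and y of tealight_b in the frame of organiser between -0.158 and -0.054 m and x of tealight_b in the frame of organiser between -0.05 and 0.05 m and z of each of tealight_b, tealight_c in the frame of organiser below 0.008 m and angle between each of tealight_b, tealight_c's own z axis and vertical below 0.12 rad and y of tealight_c in the frame of organiser between -0.158 and -0.054 m and x of tealight_c in the frame of organiser between -0.05 and 0.05 m and linear speed of each of tealight, cover below 0.02 m/s and horizontal distance between tealight_d and holder below 0.012 m); the robot touches nothing.
It fails at once if the tea-light is dropped or thrown (moves faster than 0.6 m/s while not held) (linear speed of tealight above 0.6 m/s and contact force between the fingers and tealight below 0.05 N).
It fails at once if the cover is lifted out of its track (more than 20 mm above the track) (z of cover in the frame of organiser above 0.074 m).
It fails at once if the jar, star, matchbox, holder or its tea-light is moved by more than 30 mm or tipped over (distance of any of jar, star, matchbox, holder, tealight_d from where it was at the start of the episode above 0.03 m or angle between any of jar, star, matchbox, holder, tealight_d's own z axis and vertical above 0.5 rad).
It also fails if it takes over 51 s, if anything falls off the work surface, if the arm or the gripper's body presses on something with over 40 N, if the wrist force passes 120 N, or if a joint passes its speed limit or range.

## Robot

A 7-joint arm with a two-finger parallel gripper is mounted at the origin on the work surface. World frame = base frame: x ahead of the robot, y to its left, z up, the work surface at z = 0. Lengths are in m, angles in degrees, forces in N, time in s.
With the tool pointing down it reaches from about 0.35 to 0.9 m from the base axis. Payload 19.9 kg.
Tool frame: the origin (TCP) lies midway between the tips of the shut fingers; the grasp point (between the pads) lies tcp_to_grasp behind it (tcp_to_grasp is the distance from the TCP to the grasp point, in m); z points along the fingers, x is the direction in which the jaws open and shut, and the axes are right-handed (so a half turn about z gives the same grasp; the last joint's range is limited). The gripper opens to 94 mm and grips with 3 to 60 N. Pads are 16 mm wide; open, the fingers measure 119 mm over their backs; the gripper's body (75 mm by 177 mm) begins 78 mm behind the grasp point.
Start: joints at [70.388, 23.915, -0.59, 92.452, 0.269, 63.638, -3.037], TCP at [0.185, -0.597, 0.205] pointing down, gripper open.
Joint ranges: [-161.28, 161.28], [-22.2, 115.67], [-73.04, 71.86], [3.21, 147.25], [-68.34, 248.33], [10.77, 114.83], [-161.83, 161.83]. Speed limits (degrees/s): [108.29, 108.29, 136.94, 136.94, 172.46, 172.46, 172.46].

## Interface

Orientations are given as a 3x3 rotation matrix whose columns are the frame's x, y, z axes.
In Python, from workcell import observe, capture, camera_model, finish_job, tcp_to_grasp gives the robot as it stands.
- The arm moves only by the tool move_arm, never from a script. Its arguments are lists of equal length, an entry for each row: "turn": the turn, a rotation vector about the tool's x, y, z in rad, a list of three; "linear": the shift along the tool's x, y, z in cm, a list of three; "grip": the closure, from -1 (fully open) to 1 (shut), so that 0 is half open. A call has 1 to 10 rows; each row is the pose to reach, as a shift and turn from the pose measured when the call began, along the tool's axes at that moment; what a row does not reach only later rows make up. A row lasts 1/10 s, in which the tool goes at most 50 mm and 8.59 degrees, less where a joint would pass 70% of its speed; a pose out of reach is approached as far as the arm can. A call with a gripper value outside its range is refused whole. The fingers move at their own pace and stop on an object; the grip force is fixed at half the most. Time passes only in rows, so rows that repeat a pose let the fingers close. It gives the time, the measured TCP pose, the force and the opening at its end, in the units of the state.
- observe(): the state, without advancing time (a new reading comes with each control period).
- capture(name): name is "side" or "top"; returns (picture, depth): 384x512x3 uint8, blue, green, red; 384x512 float32, m along the optical axis (not along the pixel's ray), 0 where there is no reading.
- camera_model(name): a dict with "intrinsics" (3x3 intrinsics, pixels), "k1" (the pictures are not rectified: a ray, as slopes to the right and down, at radius r is drawn at 1 + k1 r^2 times it, then the intrinsics apply), "R" (3x3) and "t" (3): a world point X has camera coordinates R X + t. Camera axes: x right, y down, z forward; pixel columns grow to the right and rows downward; lengths in m; the calibration is good to about 2 mm. A picture is of the moment at which its call begins. camera_model takes no time and is no camera call.
- finish_job(): hands the job in, once; it reports no verdict.
The state is a dict: "time": time; "joint_pos": joint angles; "qvel": joint speeds; "tau": joint torques, N m; "tcp_pos": TCP position; "tool_rot": TCP orientation; "contact_force": force on the tool from outside, world axes, zero at the start; "torque": the same for the moment, N m; "grip_width": finger opening in m.
Only numpy, scipy, OpenCV 4.12 (cv2) and the standard library are available. Lean on these libraries where they do the work, as an engineer would, in place of code of your own. Each camera call takes 0.05 s, during which the arm holds its last target. There are 200 camera calls.

## Working session

There is one attempt and no reset: what is moved stays moved. The work goes in short steps, Python scripts to look and compute and a tool call to move; the robot and the scene stay as the last step left them, time stands still between calls to the robot, and variables do not carry over. Pictures are saved under pics/ and viewed, about 8 in all and at most 12, crops included, and the job is handed in when it is done.

Besides the shell and the picture viewer there is one more tool, called after "Emit:" as name(argument=value, ...), one argument or row to a line, values as JSON. move_arm: Moves the arm, as the interface text tells. Its arguments: {"type":"object","properties":{"turn":{"type":"array"},"linear":{"type":"array"},"grip":{"type":"array"}},"required":["turn","linear","grip"]}

```bash
mkdir -p pics; cat > h.py <<'E'
import numpy as np, cv2
from workcell import *
def cloud(n,d):
    m=camera_model(n);K=np.array(m["intrinsics"]);R=np.array(m["R"]);t=np.array(m["t"])
    h,w=d.shape;u,v=np.meshgrid(np.arange(w),np.arange(h))
    s=cv2.undistortPoints(np.stack([u,v],-1).reshape(-1,1,2).astype(np.float64),K,np.array([m["k1"],0,0,0.]))[:,0]
    c=np.c_[s,np.ones(len(s))]*d.reshape(-1,1)
    return ((c-t)@R).reshape(h,w,3)
def ray(n,px,z):
    m=camera_model(n);K=np.array(m["intrinsics"]);R=np.array(m["R"]);t=np.array(m["t"])
    s=cv2.undistortPoints(np.array(px,float).reshape(-1,1,2),K,np.array([m["k1"],0,0,0.]))[:,0]
    d=np.c_[s,np.ones(len(s))]@R; o=-R.T@t
    return o+d*((z-o[2])/d[:,2])[:,None]
def proj(n,X):
    m=camera_model(n);p,_=cv2.projectPoints(np.array(X,float).reshape(-1,1,3),cv2.Rodrigues(np.array(m["R"]))[0],np.array(m["t"]),np.array(m["intrinsics"]),np.array([m["k1"],0,0,0.]));return p[:,0]
E
python3 - <<'E'
from h import *
for n in("top","side"):
    p,d=capture(n);cv2.imwrite(f"pics/{n}0.png",p);np.savez(f"{n}0.npz",p=p,d=d)
    m=camera_model(n);print(n,m["intrinsics"],m["k1"],-np.array(m["R"]).T@np.array(m["t"]),(d>0).mean())
s=observe();print(s,tcp_to_grasp)
a=np.vstack([cv2.imread("pics/top0.png")]);
E
```

```text
top [[453.18551887   0.         250.26896794]
 [  0.         453.18551887 195.8431412 ]
 [  0.           0.           1.        ]] -0.0006805688946054837 [0.43538871 0.05744507 1.28276797] 0.99591064453125
side [[355.00976203   0.         260.10157651]
 [  0.         355.00976203 190.82126126]
 [  0.           0.           1.        ]] -0.025839036855591004 [ 0.39060924 -0.55125302  0.85729829] 0.9959920247395834
{'time': 0.1, 'joint_pos': array([70.38703026, 23.94504598, -0.5918514 , 92.4800043 ,  0.26995537,
       63.63803838, -3.03595228]), 'qvel': array([ 0.07035141, -0.03465255, -0.03393606, -0.08741194, -0.02237153,
       -0.00145853,  0.03577253]), 'tau': array([ 1.68374994e-03, -8.52581477e+01,  6.40185680e-01, -4.26694357e+01,
       -4.88863257e-02,  1.64391892e-02, -2.08354430e-05]), 'tcp_pos': array([ 0.18509072, -0.59662606,  0.20489826]), 'tool_rot': array([[ 2.96342433e-01, -9.55081674e-01, -3.98501684e-04],
       [-9.55081153e-01, -2.96342689e-01,  1.00087093e-03],
       [-1.07400655e-03,  8.40009206e-05, -9.99999420e-01]]), 'contact_force': array([ 0.27818624,  0.8441928 , -0.42756267]), 'torque': array([ 0.00199279,  0.03872938, -0.05300201]), 'grip_width': 0.09419364273015615} 0.0188
```

View pics/top0.png

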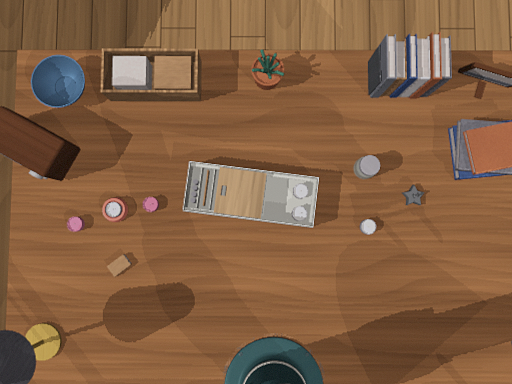

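View pics/side0.png

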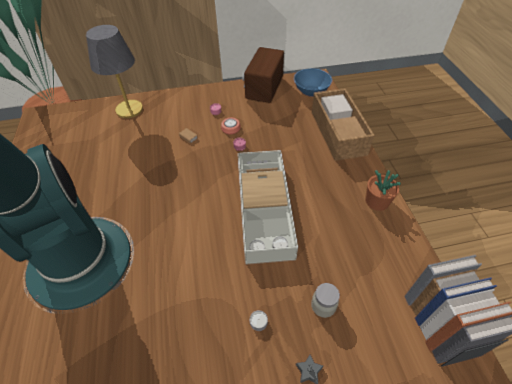

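Top view: a lone silver tea-light at (369,227), the jar at (368,166) and the star at (414,196). The two pink tea-lights at (76,224) and (150,204) are look-alikes. The coral holder is at (114,209) with its own tea-light, and the bay with tea-lights b and c is at about (300,200). The silver cup at (369,227) fits, because it stands alone on the shelf on the -y side near the jar and star. Next I'll measure and confirm it with a crop.

```bash
python3 - <<'E'
from h import *
print("tcp proj",proj("top",[[.185,-.597,.205],[0,0,0]]),proj("side",[[.185,-.597,.205],[0,0,0]]))
T=np.load("top0.npz");S=np.load("side0.npz")
pc=cloud("top",T["d"]);ps=cloud("side",S["d"])
for n,P,px in(("top",pc,[(369,227),(368,166),(414,196),(300,190),(300,212),(240,190),(340,260)]),("side",ps,[(258,320),(325,292),(309,370),(265,190)])):
    for u,v in px: print(n,(u,v),P[v,u].round(4))
# organiser rim: z 0.06-0.072
h=pc[...,2]; m=((h>.058)&(h<.075)).astype(np.uint8); m[:,:170]=0;m[:,330:]=0;m[:150]=0;m[240:]=0
X=pc[m>0];r=cv2.minAreaRect((X[:,:2]*1000).astype(np.float32));print("rim",r,X[:,2].mean())
hsv=cv2.cvtColor(T["p"],cv2.COLOR_BGR2HSV)
c=T["p"][140:250,330:440];c=cv2.resize(c,None,fx=5,fy=5,interpolation=cv2.INTER_CUBIC)
c2=T["p"][150:240,175:330];c2=cv2.resize(c2,None,fx=3,fy=3,interpolation=cv2.INTER_CUBIC)
o=np.zeros((600,800,3),np.uint8);c=cv2.resize(c,(330,330));o[:330,:330]=c;o[:270,335:800]=c2
c3=cv2.resize(S["p"][300:345,230:290],None,fx=5,fy=5,interpolation=cv2.INTER_CUBIC);o[335:560,:300]=c3
c4=cv2.resize(S["p"][140:270,225:305],None,fx=2.5,fy=2.5,interpolation=cv2.INTER_CUBIC);o[272:597,335:535]=c4
cv2.imwrite("pics/c1.png",o)
E
```

```text
tcp proj [[534.37564553 337.48313202]
 [273.44134571 386.97484758]] [[117.53072635 556.13934887]
 [ 79.14824106 260.23041568]]
top (369, 227) [ 0.4405 -0.2661  0.0123]
top (368, 166) [ 0.6041 -0.2513  0.0696]
top (414, 196) [ 0.5268 -0.3888  0.0253]
top (300, 190) [ 0.543  -0.0733  0.0191]
top (300, 212) [ 0.4814 -0.073   0.02  ]
top (240, 190) [0.5392 0.0934 0.0568]
top (340, 260) [ 0.3479 -0.1866  0.0004]
side (258, 320) [ 0.4411 -0.2646  0.0182]
side (325, 292) [ 0.6034 -0.2516  0.0704]
side (309, 370) [ 0.5254 -0.3964  0.0287]
side (265, 190) [0.5351 0.0846 0.061 ]
rim ((530.1740112304688, 64.49588775634766), (354.6773986816406, 136.57049560546875), 82.9673843383789) 0.06232018675098111
```

View pics/c1.png

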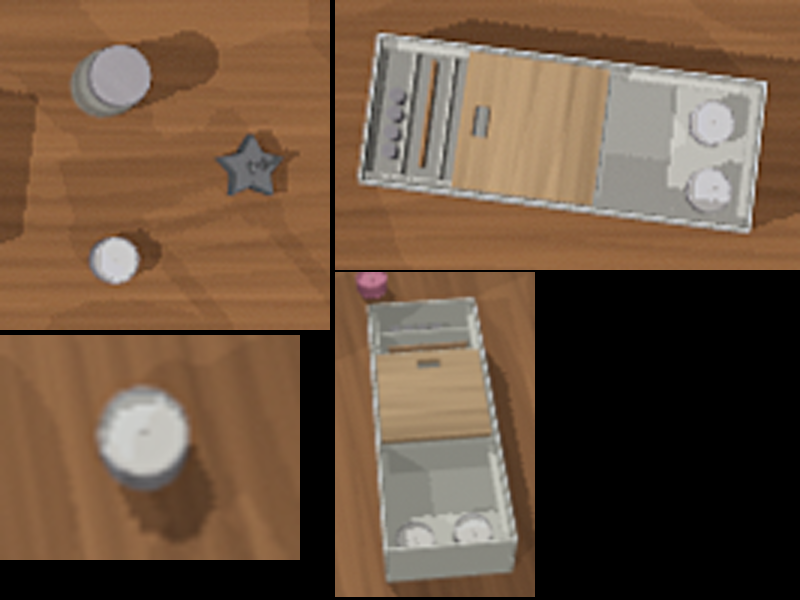

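The crop confirms that the silver, wax-filled cup at (369,227) is the one to move. Next I'll compute the refined poses.

```bash
cat >> h.py <<'E'
O=np.array([.5302,.0645]);Y=np.radians(82.967-90);A=np.array([[np.cos(Y),-np.sin(Y)],[np.sin(Y),np.cos(Y)]])
def org(X): return (np.asarray(X)[...,:2]-O)@A
def wor(x): return O+A@np.asarray(x)
def go(p,yaw=Y):
    s=observe();R=np.array(s["tool_rot"]);d=(np.array(p)-s["tcp_pos"])@R*100
    from scipy.spatial.transform import Rotation as Q
    G=np.c_[[np.cos(yaw),np.sin(yaw),0],[np.sin(yaw),-np.cos(yaw),0],[0,0,-1]]
    print("linear cm",d.round(2),"turn",Q.from_matrix(R.T@G).as_rotvec().round(3))
E
python3 - <<'E'
from h import *
for n,b in(("top",(345,205,395,250)),("side",(235,300,285,345))):
    Z=np.load(n+"0.npz");hsv=cv2.cvtColor(Z["p"],cv2.COLOR_BGR2HSV)
    m=cv2.inRange(hsv,(0,0,150),(180,50,255));k=np.zeros_like(m);k[b[1]:b[3],b[0]:b[2]]=1
    c=max(cv2.findContours(m*k,0,2)[0],key=cv2.contourArea);e=cv2.minEnclosingCircle(c)
    print(n,e,ray(n,[e[0]],.022))
for n in("top","side"):
    Z=np.load(n+"0.npz");P=cloud(n,Z["d"]);hh=P[...,2]
    m=((hh>.058)&(hh<.075));X=P[m];q=org(X);k=(abs(q[:,0])<.09)&(abs(q[:,1])<.2);X=X[k]
    print(n,"rim",cv2.minAreaRect((X[:,:2]*1000).astype(np.float32)),np.percentile(X[:,2],[50,95]))
    hsv=cv2.cvtColor(Z["p"],cv2.COLOR_BGR2HSV);w=cv2.inRange(hsv,(8,60,120),(25,255,255))>0
    q=org(P);k=w&(abs(q[...,0])<.062)&(abs(q[...,1])<.17)&(hh>.052)
    k=cv2.morphologyEx(k.astype(np.uint8),2,np.ones((3,3)))>0
    vs=np.argwhere(k)[:,::-1];g=org(ray(n,vs,.062))*1000
    print("cover",cv2.minAreaRect(g.astype(np.float32)),np.percentile(g[:,1],[0,1,99,100]),np.median(hh[k]))
    k=(abs(q[...,0])<.05)&(q[...,1]<-.05)&(q[...,1]>-.16)&(hh>.014)&(hh<.035)
    for i in(-1,1):
        kk=k&(q[...,0]*i>0); print("b/c",q[kk].mean(0),q[kk].min(0),q[kk].max(0))
xy=[.441,-.2655]
go([*xy,.1])
E
```

```text
top ((368.1000061035156, 226.5), 7.580334663391113) [[ 0.44183695 -0.26120464  0.022     ]]
side ((258.25439453125, 319.1140441894531), 8.74644947052002) [[ 0.44189752 -0.26395305  0.022     ]]
top rim ((530.1740112304688, 64.49588775634766), (354.6773986816406, 136.57049560546875), 82.9673843383789) [0.06203046 0.06695012]
cover ((-0.4842567443847656, 29.281261444091797), (127.53095245361328, 123.8403549194336), 89.72542572021484) [-34.45855446 -33.1156692   91.70286599  93.28210044] 0.061420277945482424
b/c [-0.03266202 -0.1404338 ] [-0.04998976 -0.15968627] [-0.0143536  -0.12014187]
b/c [ 0.02894965 -0.13601546] [ 0.00881503 -0.15535852] [ 0.04909829 -0.11548704]
side rim ((529.6715087890625, 64.41163635253906), (357.6965026855469, 136.189453125), 82.9576187133789) [0.06274246 0.0670829 ]
cover ((-0.9923782348632812, 27.644176483154297), (131.8250732421875, 122.42085266113281), 89.5447769165039) [-38.63230141 -37.14996282  91.85638918  93.83770552] 0.06241490083345769
b/c [-0.03257473 -0.13489861] [-0.04981123 -0.14920704] [-0.01480775 -0.11964674]
b/c [ 0.02856229 -0.13290108] [ 0.00872287 -0.14951232] [ 0.04829091 -0.11572142]
linear cm [-24.03 -34.25  10.51] turn [-1.000e-03  1.000e-03 -1.147e+00]
```

Emit:
move_arm(
  turn=[
    [0,0,-1.147],
    [0,0,-1.147],
    [0,0,-1.147],
    [0,0,-1.147],
    [0,0,-1.147],
    [0,0,-1.147],
    [0,0,-1.147],
    [0,0,-1.147],
    [0,0,-1.147],
    [0,0,-1.147],
  ],
  linear=[
    [-24.2,-34.4,8],
    [-24.2,-34.4,8],
    [-24.2,-34.4,8],
    [-24.2,-34.4,8],
    [-24.2,-34.4,8],
    [-24.2,-34.4,8],
    [-24.2,-34.4,8],
    [-24.2,-34.4,8],
    [-24.2,-34.4,8],
    [-24.2,-34.4,8],
  ],
  grip=[-1,-1,-1,-1,-1,-1,-1,-1,-1,-1],
)

```text
time: 1.1
tcp_pos: [0.4437, -0.2597, 0.1244]
tool_rot: [[0.993, -0.117, -0.001], [-0.117, -0.993, 0.003], [-0.001, -0.003, -1.0]]
contact_force: [-0.6, -0.9, 0.4]
grip_width: 0.0937
```

```bash
python3 - <<'E'
from h import *
s=observe();print(s["time"],s["tcp_pos"],s["joint_pos"]);go([.442,-.2635,.1])
E
```

```text
1.1 [ 0.443702   -0.25967868  0.12442463] [ 46.01425381  19.86516537 -22.63755096 111.79439492   9.61986155
  50.26483244  11.67862767]
linear cm [-0.12  0.41  2.44] turn [-0.003  0.001  0.005]
```

Emit:
move_arm(
  turn=[
    [-0.003,0,0.005],
    [-0.003,0,0.005],
    [-0.003,0,0.005],
    [-0.003,0,0.005],
    [-0.003,0,0.005],
    [-0.003,0,0.005],
  ],
  linear=[
    [-0.1,0.4,3],
    [-0.1,0.4,6],
    [-0.1,0.4,9],
    [-0.1,0.4,11],
    [-0.1,0.4,11.8],
    [-0.1,0.4,11.8],
  ],
  grip=[-1,-1,-1,-1,-1,-1],
)

```text
time: 1.7
tcp_pos: [0.4414, -0.2635, 0.0058]
tool_rot: [[0.992, -0.123, -0.002], [-0.123, -0.992, 0.001], [-0.002, -0.0, -1.0]]
contact_force: [0.2, -0.4, 0.0]
grip_width: 0.0938
```

```bash
python3 - <<'E'
from h import *
go([.442,-.2635,.006]);print(observe()["contact_force"])
n="side";p,d=capture(n);c=p[270:384,180:360];cv2.imwrite("pics/s1.png",cv2.resize(c,None,fx=4,fy=4))
E
```

```text
linear cm [ 0.06 -0.   -0.02] turn [-0.     0.002 -0.   ]
[ 0.22197287 -0.35519371  0.00987655]
```

View pics/s1.png

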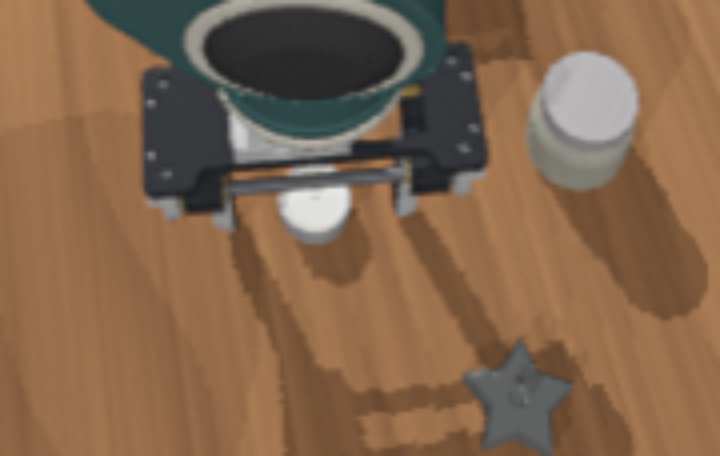

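The tea-light at (315,205) sits midway between the fingertips at (225,210) and (405,200). Closing now.

Emit:
move_arm(
  turn=[
    [0,0,0],
    [0,0,0],
    [0,0,0],
    [0,0,0],
    [0,0,0],
    [0,0,0],
    [0,0,0],
    [0,0,0],
    [0,0,0],
    [0,0,0],
  ],
  linear=[
    [0,0,0.25],
    [0,0,0.25],
    [0,0,0.25],
    [0,0,0.25],
    [0,0,0.25],
    [0,0,0.25],
    [0,0,0.25],
    [0,0,0.25],
    [0,0,0.25],
    [0,0,0.25],
  ],
  grip=[-1,1,1,1,1,1,1,1,1,1],
)

```text
time: 2.75
tcp_pos: [0.4421, -0.2636, 0.0042]
tool_rot: [[0.992, -0.123, -0.001], [-0.123, -0.992, -0.0], [-0.001, 0.0, -1.0]]
contact_force: [-0.4, -0.5, -0.2]
grip_width: 0.0414
```

Emit:
move_arm(
  turn=[
    [0,0,0],
    [0,0,0],
    [0,0,0],
    [0,0,0],
    [0,0,0],
    [0,0,0],
    [0,0,0],
    [0,0,0],
  ],
  linear=[
    [0,0,-1],
    [0,0,-3],
    [0,0,-6],
    [0,0,-9],
    [0,0,-12],
    [0,0,-13],
    [0,0,-13],
    [0,0,-13],
  ],
  grip=[1,1,1,1,1,1,1,1],
)

```text
time: 3.55
tcp_pos: [0.4418, -0.2634, 0.1335]
tool_rot: [[0.992, -0.123, -0.002], [-0.123, -0.992, 0.0], [-0.002, 0.0, -1.0]]
contact_force: [-1.1, 0.5, -0.4]
grip_width: 0.0416
```

```bash
python3 - <<'E'
from h import *
s=observe();print(s["tcp_pos"],s["grip_width"]);print(wor([0,-.078]));go([*wor([0,-.078]),.135])
p,d=capture("side");np.savez("s2.npz",d=d);cv2.imwrite("pics/s2.png",cv2.resize(p[250:384,170:370],None,fx=4,fy=4))
E
```

```text
[ 0.44177127 -0.26342025  0.13348313] 0.041553208443308204
[ 0.5206496  -0.01291311]
linear cm [  4.76 -25.83  -0.16] turn [ 0.     0.002 -0.   ]
```

View pics/s2.png

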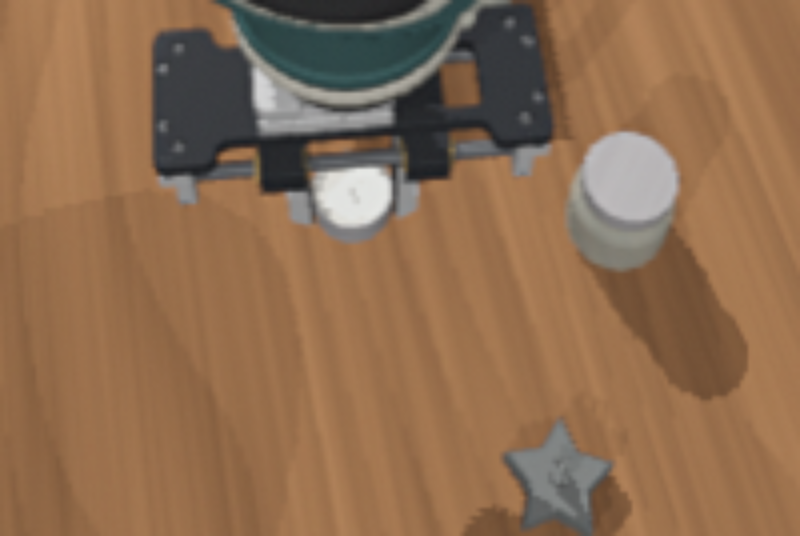

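The cup is held upright at (350,200). Carrying it over the bay.

Emit:
move_arm(
  turn=[
    [0,0,0],
    [0,0,0],
    [0,0,0],
    [0,0,0],
    [0,0,0],
    [0,0,0],
    [0,0,0],
    [0,0,0],
    [0,0,0],
    [0,0,0],
  ],
  linear=[
    [0.6,-3,-0.2],
    [1.2,-6.5,-0.2],
    [1.9,-10,-0.2],
    [2.5,-13.5,-0.2],
    [3.2,-17,-0.2],
    [3.8,-20.5,-0.2],
    [4.4,-23.5,-0.2],
    [4.7,-25.3,-0.2],
    [4.8,-25.8,-0.2],
    [4.8,-25.8,-0.2],
  ],
  grip=[1,1,1,1,1,1,1,1,1,1],
)

```text
time: 4.6
tcp_pos: [0.5204, -0.013, 0.1342]
tool_rot: [[0.993, -0.122, -0.004], [-0.122, -0.993, 0.001], [-0.004, -0.001, -1.0]]
contact_force: [-1.2, -0.3, -0.6]
grip_width: 0.0418
```

```bash
python3 - <<'E'
from h import *
s=observe();print(s["tcp_pos"],s["grip_width"],org(s["tcp_pos"]));go([*wor([0,-.078]),.0085])
E
```

```text
[ 0.52043327 -0.01295691  0.13417837] 0.041799685992892306 [-0.00020934 -0.07806995]
linear cm [ 0.07 -0.   12.57] turn [-0.001  0.004  0.001]
```

Emit:
move_arm(
  turn=[
    [0,0.004,0],
    [0,0.004,0],
    [0,0.004,0],
    [0,0.004,0],
    [0,0.004,0],
    [0,0.004,0],
    [0,0.004,0],
    [0,0.004,0],
    [0,0.004,0],
    [0,0.004,0],
  ],
  linear=[
    [0.1,0,2],
    [0.1,0,4.5],
    [0.1,0,7],
    [0.1,0,9],
    [0.1,0,10.5],
    [0.1,0,11.5],
    [0.1,0,12.2],
    [0.1,0,12.5],
    [0.1,0,12.5],
    [0.1,0,12.5],
  ],
  grip=[1,1,1,1,1,1,1,1,1,1],
)

```text
time: 5.6
tcp_pos: [0.5213, -0.013, 0.0097]
tool_rot: [[0.993, -0.122, 0.001], [-0.122, -0.993, 0.0], [0.001, -0.001, -1.0]]
contact_force: [0.1, -0.2, -1.2]
grip_width: 0.0415
```

Emit:
move_arm(
  turn=[
    [0,0,0],
    [0,0,0],
    [0,0,0],
    [0,0,0],
  ],
  linear=[
    [0,0,0.1],
    [0,0,0.2],
    [0,0,0.25],
    [0,0,0.25],
  ],
  grip=[1,1,1,1],
)

```text
time: 6.0
tcp_pos: [0.5213, -0.013, 0.0073]
tool_rot: [[0.993, -0.122, 0.001], [-0.122, -0.993, 0.0], [0.001, -0.001, -1.0]]
contact_force: [0.2, 0.0, -0.2]
grip_width: 0.0413
```

Emit:
move_arm(
  turn=[
    [0,0,0],
    [0,0,0],
    [0,0,0],
  ],
  linear=[
    [0,0,0.05],
    [0,0,0.1],
    [0,0,0.1],
  ],
  grip=[1,1,1],
)

```text
time: 6.3
tcp_pos: [0.5214, -0.013, 0.0071]
tool_rot: [[0.993, -0.122, 0.001], [-0.122, -0.993, -0.0], [0.001, 0.0, -1.0]]
contact_force: [-7.7, -0.2, 23.2]
grip_width: 0.0415
```

On the floor. I'll ease off the pressure, then open partway to keep the fingers inside the mouth.

Emit:
move_arm(
  turn=[
    [0,0,0],
    [0,0,0],
    [0,0,0],
    [0,0,0],
    [0,0,0],
    [0,0,0],
  ],
  linear=[
    [0,0,-0.02],
    [0,0,-0.02],
    [0,0,-0.02],
    [0,0,-0.02],
    [0,0,-0.02],
    [0,0,-0.02],
  ],
  grip=[1,0.05,-0.1,-0.25,-0.35,-0.35],
)

```text
time: 6.9
tcp_pos: [0.5214, -0.013, 0.0073]
tool_rot: [[0.993, -0.122, 0.001], [-0.122, -0.993, -0.0], [0.001, 0.0, -1.0]]
contact_force: [0.2, 0.6, 0.1]
grip_width: 0.0633
```

Emit:
move_arm(
  turn=[
    [0,0,0],
    [0,0,0],
    [0,0,0],
    [0,0,0],
    [0,0,0],
    [0,0,0],
    [0,0,0],
  ],
  linear=[
    [0,0,-0.5],
    [0,0,-1.5],
    [0,0,-3.5],
    [0,0,-6.5],
    [0,0,-10],
    [0,0,-12],
    [0,0,-12],
  ],
  grip=[-0.35,-0.35,-0.35,-0.35,-0.35,-0.35,-0.35],
)

```text
time: 7.6
tcp_pos: [0.5228, -0.013, 0.1307]
tool_rot: [[0.993, -0.122, 0.006], [-0.122, -0.993, -0.001], [0.006, 0.0, -1.0]]
contact_force: [-0.3, -1.0, -0.8]
grip_width: 0.0636
```

```bash
python3 - <<'E'
from h import *
s=observe();print(s["tcp_pos"],s["joint_pos"]);go([*wor([0,.118]),.13])
p,d=capture("side");P=cloud("side",d);q=org(P);k=(abs(q[...,0])<.05)&(q[...,1]<-.05)&(q[...,1]>-.11)&(P[...,2]<.06)&(P[...,2]>.012);print(k.sum(),q[k].mean(0) if k.any() else 0,np.median(P[k][:,2]))
cv2.imwrite("pics/s3.png",cv2.resize(p[130:280,190:340],None,fx=4,fy=4))
E
```

```text
[ 0.52279396 -0.01297486  0.13070032] [ 22.41954839  20.93421821 -29.33313328 110.48150224  13.02869318
  51.48384291 -20.40637836]
linear cm [ -0.2  -19.58   0.07] turn [ 0.    -0.006  0.001]
186 [ 0.00169718 -0.07866697] 0.021509000809006917
```

View pics/s3.png

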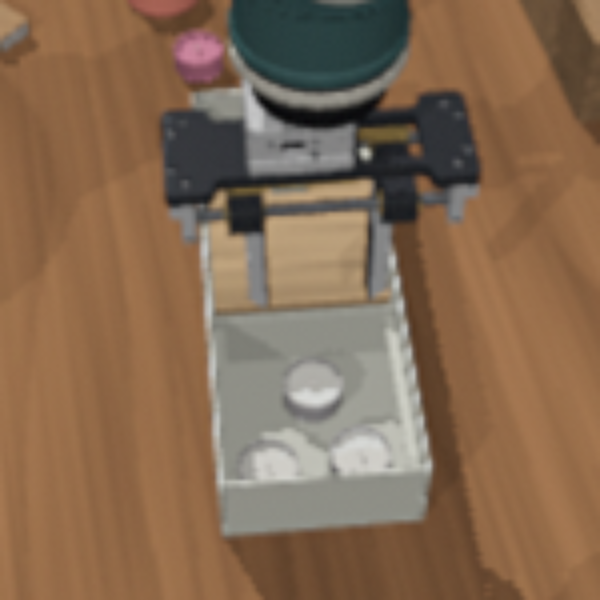

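Tea-light stands upright at (315,388), with all three on the bay floor. Moving behind the cover's rear edge, jaws along organiser x, for a two-point push.

Emit:
move_arm(
  turn=[
    [0,-0.006,0],
    [0,-0.006,0],
    [0,-0.006,0],
    [0,-0.006,0],
    [0,-0.006,0],
    [0,-0.006,0],
    [0,-0.006,0],
    [0,-0.006,0],
  ],
  linear=[
    [-0.2,-3,0],
    [-0.2,-7,0],
    [-0.2,-11,0],
    [-0.2,-15,0],
    [-0.2,-18,0],
    [-0.2,-19.6,0],
    [-0.2,-19.6,0],
    [-0.2,-19.6,0],
  ],
  grip=[-0.35,-0.2,-0.2,-0.2,-0.2,-0.2,-0.2,-0.2],
)

```text
time: 8.45
tcp_pos: [0.5437, 0.1804, 0.1284]
tool_rot: [[0.992, -0.122, -0.003], [-0.122, -0.992, -0.001], [-0.003, 0.001, -1.0]]
contact_force: [0.5, -0.7, 0.3]
grip_width: 0.0565
```

```bash
python3 - <<'E'
from h import *
s=observe();print(s["tcp_pos"],org(s["tcp_pos"]),s["grip_width"]);go([*wor([0,.118]),.058])
p,d=capture("side");P=cloud("side",d);q=org(P)
cv2.imwrite("pics/s4.png",cv2.resize(p[90:240,190:340],None,fx=4,fy=4))
E
```

```text
[0.54372316 0.18044922 0.12841779] [-0.00077552  0.11673259] 0.056527429086623594
linear cm [ 0.1  -0.14  7.04] turn [0.001 0.003 0.   ]
```

View pics/s4.png

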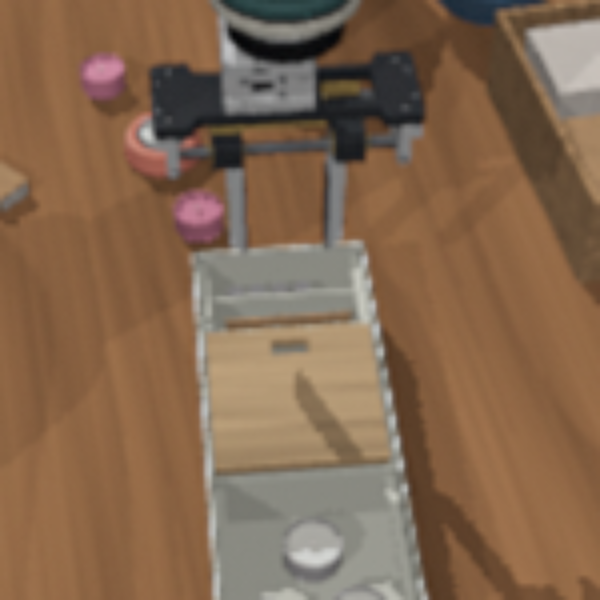

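The fingers at (237,245) and (335,245) are high behind the cover, whose rear edge is at row ~330. Lowering them.

Emit:
move_arm(
  turn=[
    [0,0.003,0],
    [0,0.003,0],
    [0,0.003,0],
    [0,0.003,0],
    [0,0.003,0],
    [0,0.003,0],
  ],
  linear=[
    [0.1,-0.2,2],
    [0.1,-0.2,4.5],
    [0.1,-0.2,6],
    [0.1,-0.2,6.8],
    [0.1,-0.2,7.0],
    [0.1,-0.2,7.0],
  ],
  grip=[-0.2,-0.2,-0.2,-0.2,-0.2,-0.2],
)

```text
time: 9.1
tcp_pos: [0.5452, 0.1816, 0.0589]
tool_rot: [[0.992, -0.124, 0.0], [-0.124, -0.992, -0.001], [0.0, 0.001, -1.0]]
contact_force: [-1.2, -0.7, 0.2]
grip_width: 0.0563
```

```bash
python3 - <<'E'
from h import *
s=observe();print(s["tcp_pos"],org(s["tcp_pos"]),s["contact_force"]);go([*wor([0,.02]),.058])
E
```

```text
[0.5451596  0.18161016 0.05894835] [0.00050795 0.11806067] [-1.19324305 -0.68087625  0.22038054]
linear cm [-0.04  9.81  0.11] turn [ 0.001 -0.    -0.001]
```

Emit:
move_arm(
  turn=[
    [0,0,0],
    [0,0,0],
    [0,0,0],
    [0,0,0],
    [0,0,0],
    [0,0,0],
    [0,0,0],
    [0,0,0],
    [0,0,0],
    [0,0,0],
  ],
  linear=[
    [0,0.8,0.1],
    [0,1.6,0.1],
    [0,2.2,0.1],
    [0,2.8,0.1],
    [0,3.5,0.1],
    [0,4.2,0.1],
    [0,5,0.1],
    [0,5.8,0.1],
    [0,6.5,0.1],
    [0,7,0.1],
  ],
  grip=[-0.2,-0.2,-0.2,-0.2,-0.2,-0.2,-0.2,-0.2,-0.2,-0.2],
)

```text
time: 10.1
tcp_pos: [0.5364, 0.1113, 0.058]
tool_rot: [[0.992, -0.124, 0.0], [-0.124, -0.992, -0.001], [0.0, 0.001, -1.0]]
contact_force: [-0.3, 1.7, 2.2]
grip_width: 0.0567
```

```bash
python3 - <<'E'
from h import *
s=observe();print(s["tcp_pos"],org(s["tcp_pos"]),s["contact_force"])
p,d=capture("side");Z=cloud("side",d)
w=cv2.inRange(cv2.cvtColor(p,cv2.COLOR_BGR2HSV),(8,60,120),(25,255,255))>0
q=org(Z);k=w&(abs(q[...,0])<.062)&(abs(q[...,1])<.17)&(Z[...,2]>.04)&(Z[...,2]<.08)
print(np.percentile(q[k],[1,99],axis=0),np.median(Z[k][:,2]))
cv2.imwrite("pics/s5.png",cv2.resize(p[120:270,190:340],None,fx=4,fy=4));go([*wor([0,-.033]),.058])
E
```

```text
[0.53644232 0.11133325 0.05799357] [0.00046104 0.04724518] [-0.32349347  1.68482602  2.19717397]
[[-0.06091109 -0.09107582]
 [ 0.05851398  0.03566563]] 0.06241259670181644
linear cm [-0.03  7.95  0.01] turn [ 0.002 -0.    -0.002]
```

View pics/s5.png

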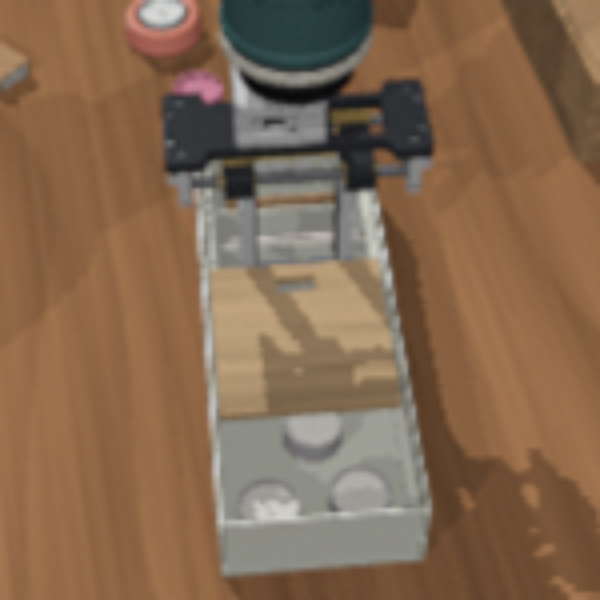

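The cover slides squarely, with its front at row 412 and the fingers on its rear edge. Continuing past the step.

Emit:
move_arm(
  turn=[
    [0,0,0],
    [0,0,0],
    [0,0,0],
    [0,0,0],
    [0,0,0],
    [0,0,0],
    [0,0,0],
    [0,0,0],
    [0,0,0],
    [0,0,0],
  ],
  linear=[
    [0,0.6,0],
    [0,1.2,0],
    [0,1.8,0],
    [0,2.4,0],
    [0,3,0],
    [0,3.6,0],
    [0,4.2,0],
    [0,4.8,0],
    [0,5.4,0],
    [0,6,0],
  ],
  grip=[-0.2,-0.2,-0.2,-0.2,-0.2,-0.2,-0.2,-0.2,-0.2,-0.2],
)

```text
time: 11.15
tcp_pos: [0.5287, 0.0504, 0.0579]
tool_rot: [[0.992, -0.125, -0.0], [-0.125, -0.992, -0.002], [0.0, 0.002, -1.0]]
contact_force: [0.8, 0.6, -1.0]
grip_width: 0.0566
```

```bash
cat >> h.py <<'E'
def cov(name=None):
    s=observe();print(s["time"],s["tcp_pos"],org(s["tcp_pos"]),s["contact_force"])
    p,d=capture("side");Z=cloud("side",d)
    w=cv2.inRange(cv2.cvtColor(p,cv2.COLOR_BGR2HSV),(8,60,100),(25,255,255))>0
    q=org(Z);k=w&(abs(q[...,0])<.062)&(abs(q[...,1])<.173)&(Z[...,2]>.035)&(Z[...,2]<.08)&(Z[...,2]>.035)
    x=np.c_[q[k],Z[k][:,2]];print(np.percentile(x,[1,99],axis=0).round(4))
    f=np.linalg.lstsq(np.c_[x[:,:2],np.ones(len(x))],x[:,2],rcond=None)[0];print("tilt x,y",f[:2],"median z",np.median(x[:,2]))
    if name: cv2.imwrite(name,cv2.resize(p[120:270,190:340],None,fx=4,fy=4))
E
python3 -c "
from h import *
cov();go([*wor([0,-.034]),.058])"
```

```text
11.15 [0.52874406 0.05043363 0.05794971] [ 0.00027731 -0.0141388 ] [ 0.84394421  0.64866056 -1.00455033]
[[-0.0608 -0.152   0.0385]
 [ 0.0587  0.0229  0.0653]]
tilt x,y [-0.00090245  0.03464528] median z 0.0583845989450761
linear cm [-0.03  1.88 -0.01] turn [ 0.003  0.    -0.003]
```

Emit:
move_arm(
  turn=[
    [0,0,0],
    [0,0,0],
    [0,0,0],
    [0,0,0],
    [0,0,0],
    [0,0,0],
    [0,0,0],
  ],
  linear=[
    [0,0.5,0],
    [0,1,0],
    [0,1.4,0],
    [0,1.7,0],
    [0,1.9,0],
    [0,2.0,0],
    [0,2.0,0],
  ],
  grip=[-0.2,-0.2,-0.2,-0.2,-0.2,-0.2,-0.2],
)

```text
time: 11.9
tcp_pos: [0.5261, 0.0294, 0.0579]
tool_rot: [[0.992, -0.126, -0.0], [-0.126, -0.992, -0.003], [-0.0, 0.003, -1.0]]
contact_force: [0.4, 1.0, -0.3]
grip_width: 0.0564
```

```bash
python3 -c "
from h import *
cov('pics/s6.png')"
```

```text
11.9 [0.52612103 0.02944729 0.05791441] [ 0.00024361 -0.0352884 ] [ 0.36658769  1.02329778 -0.30379685]
[[-0.0608 -0.1659  0.0383]
 [ 0.0581  0.0223  0.0578]]
tilt x,y [-0.00116823 -0.03094701] median z 0.05455795155899565
```

View pics/s6.png

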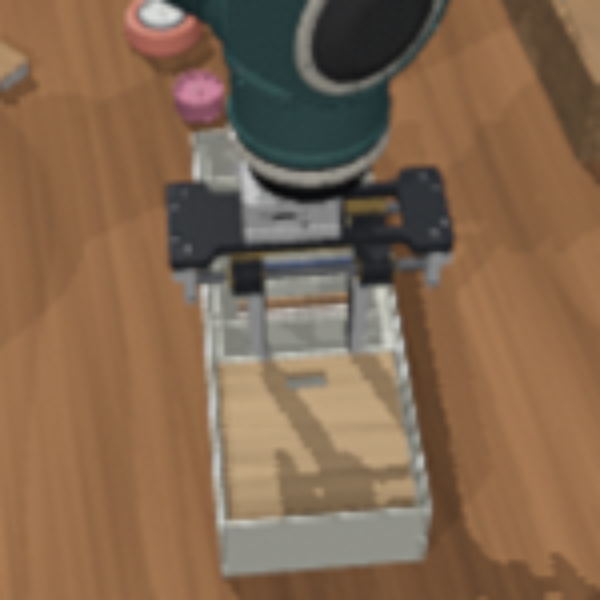

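The cover looks dropped home: its top is at about 54.5 mm and its rear edge is at row 352 just past the step. Retreating upward and back, then verifying.

Emit:
move_arm(
  turn=[
    [0,0,0],
    [0,0,0],
    [0,0,0],
    [0,0,0],
    [0,0,0],
    [0,0,0],
    [0,0,0],
    [0,0,0],
    [0,0,0],
    [0,0,0],
  ],
  linear=[
    [0,-0.5,-0.3],
    [0,-0.5,-2],
    [0,-0.5,-5],
    [0,-0.5,-9],
    [0,-0.5,-13],
    [0,-4,-17],
    [0,-8,-18],
    [0,-12,-18],
    [0,-15,-18],
    [0,-15,-18],
  ],
  grip=[-0.2,-0.2,-0.2,-0.2,-0.2,-0.2,-0.2,-0.2,-0.2,-0.2],
)

```text
time: 12.95
tcp_pos: [0.5442, 0.1839, 0.2379]
tool_rot: [[0.993, -0.12, -0.0], [-0.12, -0.993, -0.001], [-0.0, 0.001, -1.0]]
contact_force: [-0.5, -0.6, -0.7]
grip_width: 0.0563
```

```bash
python3 - <<'E'
from h import *
print(observe()["tcp_pos"],observe()["qvel"].round(2))
for n in("side","top"):
    p,d=capture(n);Z=cloud(n,d);q=org(Z);z=Z[...,2]
    w=cv2.inRange(cv2.cvtColor(p,cv2.COLOR_BGR2HSV),(8,60,100),(25,255,255))>0
    k=w&(abs(q[...,0])<.062)&(q[...,1]<-.03)&(q[...,1]>-.172)&(z>.04)&(z<.075)
    x=np.c_[q[k],z[k]];i=(abs(x[:,0])<.05)&(x[:,1]<-.05)&(x[:,1]>-.16);x0=x[i]
    f=np.linalg.lstsq(np.c_[x0[:,:2],np.ones(len(x0))],x0[:,2],rcond=None)[0] if len(x0)>9 else None
    g=org(ray(n,np.argwhere(cv2.morphologyEx(k.astype(np.uint8),2,np.ones((3,3)))>0)[:,::-1],.054)); print(n,len(x),f,np.median(x[:,2]),cv2.minAreaRect((g*1000).astype(np.float32)))
    if n=="side":a=cv2.resize(p[80:270,180:400],None,fx=2.7,fy=2.7);cv2.imwrite("pics/s7.png",a)
E
```

```text
[0.54424488 0.18386152 0.23788581] [ 3.21 -1.22  2.53  1.74 -0.43 -0.23  3.59]
side 1726 [-0.00029233 -0.00069822  0.05446579] 0.05460250983504845 ((-0.8945045471191406, -104.88772583007812), (122.15892028808594, 124.22380065917969), 0.04104592651128769)
top 2060 [-0.00060206  0.00089003  0.05340973] 0.053301854734717276 ((-0.6440773010253906, -105.37332916259766), (127.72845458984375, 123.00299072265625), 89.72660064697266)
```

View pics/s7.png

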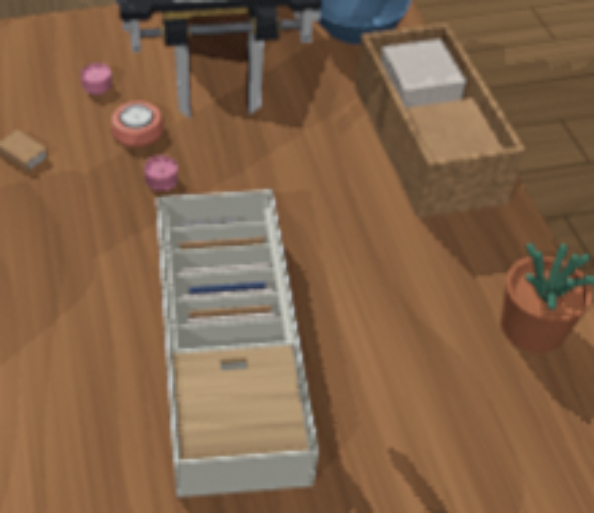

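The cover lies flat over the bay: top at 53–54.5 mm, level, y ≈ -105 mm, x ≈ -1 mm. The holder with its tea-light at (137,122) and the matchbox at (22,150) look unmoved. Handing in.

```bash
python3 -c "
from workcell import *
print(finish_job())"
```

```text
the job is handed in; nothing more can be done
None
```

I picked up the lone silver tea-light and set it down upright on the bay floor at organiser x ≈ 2 mm, y ≈ -79 mm. The floor contact peaked at about 23 N at the wrist before I eased off and let go. I then pushed the cover along its track with two fingers until it dropped over the step. The job is handed in at about 13 s of the 51 s; no verdict was reported.

**Cover:** both cameras show it flat in the recess. Its top is at 53.3–54.6 mm (home is 54), tilt is under 0.001 rad, and its centre is at y ≈ -105 mm, x ≈ -1 mm.

**Other objects:** in the last view the holder with its tea-light, the matchbox and the pink look-alikes were where they started, and the arm was clear of everything. The jar and star were not in the last crop I viewed, but the arm stayed well away from them.

**Not checked:** the three tea-lights are hidden under the closed cover, so I last saw them upright in the bay mid-slide, before the cover closed over them. One tilt reading taken during the slide (-0.03 rad) was off because the divider contents were in the mask, and the later checks did not bear it out.

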